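# Make up two job kits at the goldsmith's bench

## Task

Make up two job kits from the stock on the bench: the red tray gets the jar with the orange cap, the brass ring and the steel doming block; the blue tray gets the jar with the green cap and the copper ring. In each tray the jar stands upright in the white-lined compartment, the ring lies flat in the black-lined one, and the block sits on the cork with the dimpled face that is now on top still up. Set the glass jars down gently, do not drop them, and leave the black-capped jar and the steel ring standing where they are.

Things in the scene. Friction and masses are not known exactly. Their poses are not given: they have to be found in the camera images.
- tray_red: red plastic job tray, three compartments. Fixed; 214 mm along y, 84 mm along x (x points away from the robot within 0.2 rad). Origin: centre of its underside. Floor 4 mm, wall tops 10 mm above the bench, walls 4 mm thick. Compartments 76 mm (x) by 66 mm (y) inside, in a row along y at x = 0: white lining at y = -70 mm, black lining at y = 0, tan cork lining at y = +70 mm
- tray_blue: blue plastic job tray, two compartments. Fixed; 144 mm along y, 84 mm along x (x points away from the robot within 0.2 rad). Origin: centre of its underside. Floor 4 mm, wall tops 10 mm above the bench, walls 4 mm thick. Compartments 76 mm (x) by 66 mm (y) inside, in a row along y at x = 0: white lining at y = -35 mm, black lining at y = +35 mm
- jar_orange: small amber glass jar with an orange cap and a white paper band, 35 mm across the cap, 34 mm across the glass, 48 mm tall, standing upright; loose, about 60 g. Origin: centre of its underside, z up along its axis
- jar_green: small green glass jar with a green cap and a white paper band, 35 mm across the cap, 34 mm across the glass, 48 mm tall, standing upright; loose, about 60 g. Origin: centre of its underside, z up along its axis
- jar_black: small clear glass jar with a black cap and a white paper band, 35 mm across the cap, 34 mm across the glass, 48 mm tall, standing upright; loose, about 60 g. Origin: centre of its underside, z up along its axis. Not part of either kit
- ring_brass: yellow brass ring (a short piece of tube), 40 mm outside and 32 mm inside diameter, 18 mm tall, standing on its flat end with the hole upwards; loose, about 50 g. Origin: centre of its underside, z up along the hole. The largest of the three rings
- ring_copper: reddish copper ring (a short piece of tube), 30 mm outside and 24 mm inside diameter, 18 mm tall, standing on its flat end with the hole upwards; loose, about 50 g. Origin: centre of its underside, z up along the hole. The smallest of the three rings
- ring_steel: silver-grey steel ring (a short piece of tube), 35 mm outside and 28 mm inside diameter, 18 mm tall, standing on its flat end with the hole upwards; loose, about 50 g. Origin: centre of its underside, z up along the hole. Not part of either kit
- block: steel doming block, a 36 mm cube with round dark dimples of several sizes in its top and in two side faces; loose, about 350 g. Origin: centre of its underside, x and y square to its side faces (turned up to 0.5 rad from the robot's axes), z up

How it is judged:
At the end, for the whole second after the job is handed in: Each of the five lies in its compartment: within 26 mm (tray x) and 21 mm (tray y) of its centre, underside 2 to 7 mm above the tray's, upright within 0.1 rad, released, at rest. Black-capped jar and steel ring within 25 mm of their starts, upright, at rest (x of jar_orange in the frame of tray_red between -0.026 and 0.026 m and y of jar_orange in the frame of tray_red between -0.091 and -0.049 m and z of jar_orange in the frame of tray_red between 0.002 and 0.007 m and angle between each of jar_orange, ring_brass, block, jar_green, ring_copper, jar_black, ring_steel's own z axis and vertical below 0.1 rad and linear speed of each of jar_orange, ring_brass, block, jar_green, ring_copper, jar_black, ring_steel below 0.02 m/s and angular speed of each of jar_orange, ring_brass, block, jar_green, ring_copper below 0.3 rad/s and contact force between the fingers and jar_orange below 0.1 N and x of ring_brass in the frame of tray_red between -0.026 and 0.026 m and y of ring_brass in the frame of tray_red between -0.021 and 0.021 m and z of ring_brass in the frame of tray_red between 0.002 and 0.007 m and contact force between the fingers and ring_brass below 0.1 N and x of block in the frame of tray_red between -0.026 and 0.026 m and y of block in the frame of tray_red between 0.049 and 0.091 m and z of block in the frame of tray_red between 0.002 and 0.007 m and contact force between the fingers and block below 0.1 N and x of jar_green in the frame of tray_blue between -0.026 and 0.026 m and y of jar_green in the frame of tray_blue between -0.056 and -0.014 m and z of jar_green in the frame of tray_blue between 0.002 and 0.007 m and contact force between the fingers and jar_green below 0.1 N and x of ring_copper in the frame of tray_blue between -0.026 and 0.026 m and y of ring_copper in the frame of tray_blue between 0.014 and 0.056 m and z of ring_copper in the frame of tray_blue between 0.002 and 0.007 m and contact force between the fingers and ring_copper below 0.1 N and distance of each of jar_black, ring_steel from where it was at the start of the episode below 0.025 m); the robot touches nothing.
It fails at once if the black-capped jar is moved more than 25 mm or knocked over (distance of jar_black from where it was at the start of the episode above 0.025 m or angle between jar_black's own z axis and vertical above 0.5 rad).
It fails at once if the steel ring is moved more than 25 mm or knocked over (distance of ring_steel from where it was at the start of the episode above 0.025 m or angle between ring_steel's own z axis and vertical above 0.5 rad).
It fails at once if the orange-capped jar is dropped (falls free at over 0.7 m/s, as from 25 mm or more) (linear speed of jar_orange above 0.7 m/s and contact force between the fingers and jar_orange below 0.01 N).
It fails at once if the green-capped jar is dropped (falls free at over 0.7 m/s, as from 25 mm or more) (linear speed of jar_green above 0.7 m/s and contact force between the fingers and jar_green below 0.01 N).
It also fails if it takes over 115 s, if anything falls off the work surface, if the arm or the gripper's body presses on something with over 40 N, if the wrist force passes 120 N, or if a joint passes its speed limit or range.

## Robot

A 6-joint arm with a two-finger parallel gripper is mounted at the origin on the work surface. World frame = base frame: x ahead of the robot, y to its left, z up, the work surface at z = 0. Lengths are in m, angles in rad, forces in N, time in s.
With the tool pointing down it reaches from about 0.35 to 0.85 m from the base axis. Payload 8.1 kg.
Tool frame: the origin (TCP) lies on the mounting face of the last link; the fingertips stand 186 mm ahead of it and the grasp point (between the pads) lies 167 mm ahead of it (robot.finger_overhang is the distance from the TCP to the fingertips, in m); z points along the fingers, y is the line along which they close (so a half turn about z gives the same grasp; the last joint's range is limited). The gripper opens to 93 mm and grips with 3 to 60 N. Pads are 15 mm wide; open, the fingers measure 128 mm over their backs; the gripper's body (75 mm by 188 mm) begins 65 mm behind the grasp point.
Start: joints at [-1.396, 0.13, 1.488, -0, 1.523, -0.085], TCP at [0.154, -0.58, 0.405] pointing down, gripper open.
Joint ranges: [-2.96, 2.96], [-0.89, 2.26], [0.02, 2.5], [-1.34, 4.48], [0, 2.73], [-2.66, 2.66]. Speed limits (rad/s): [2.39, 2.39, 2.79, 3.14, 3.14, 3.14].

## Interface

Orientations are given as a rotation vector (axis times angle).
In Python, from plant import readout, read_camera, get_calibration, job, robot gives the robot as it stands.
- The arm moves only by the shell command python3 -m handwheel 'ROWS' [FORCE]. ROWS is JSON, a list of rows, each a list of 5 numbers: the shift along the world's x, y, z in cm, then the turn about the world's z in rad, then the closure, from 0 (fully open) to 1 (shut). In form: [[tx, ty, tz, spin, gripper], ...]. A call has 1 to 10 rows; each row shifts and turns the commanded pose from where the row before left it; what a row does not reach is not made up. A row lasts 1/8 s, in which the tool goes at most 62.5 mm and 10.7 degrees, less where a joint would pass 70% of its speed; a pose out of reach is approached as far as the arm can. A call is refused whole if a number of a shift passes 6.25 or a number of a turn 0.188, either way. A call with a gripper value outside its range is refused whole. The fingers move at their own pace and stop on an object; FORCE is the grip in N (left out, the last holds). Time passes only in rows, so rows that do not move let the fingers close. It gives the time, the measured TCP pose, the force, the opening and the grip force at its end, in the units of the state.
- readout.read_state(): the state, without advancing time (a new reading comes with each control period).
- read_camera(name): name is "scene" or "side" or "wrist"; returns the picture (420x560x3 uint8, red, green, blue); there is no depth.
- get_calibration(name): a dict with "fovy" (degrees; the focal length in pixels is half the picture's height over the tangent of half this angle, whatever the lens; pixels are square), "cx", "cy" (the principal point, pixels), "pose" (4x4, takes a point from camera to world coordinates). Camera axes: x right, y down, z forward; pixel columns grow to the right and rows downward; lengths in m; the calibration is good to about 2 mm. A picture is of the moment at which its call begins: read the wrist's pose just before it. get_calibration takes no time and is no camera call; for the wrist camera it gives the pose at the moment of the call.
- job.close_job(): hands the job in; it is judged then, once.
The state is a dict: "t": time; "q": joint angles; "dq": joint speeds; "joint_torque": joint torques, N m; "tool_pos": TCP position; "orientation": TCP orientation; "force": force on the tool from outside, world axes, zero at the start; "wrist_torque": the same for the moment, N m; "opening": finger opening in m; "gripper_force": force on a finger pad.
Only numpy, scipy, OpenCV 4.12 (cv2) and the standard library are available. Lean on these libraries where they do the work, as an engineer would, in place of code of your own. Each camera call takes 0.05 s, during which the arm holds its last target. There are 200 camera calls.

## Working session

There is one attempt and no reset: what is moved stays moved. The work goes in short steps, Python scripts to look and compute and a shell command to move; the robot and the scene stay as the last step left them, time stands still between calls to the robot, and variables do not carry over. Pictures are saved under pics/ and viewed, at most 14 in all, crops included, and the job is handed in when it is done.

```bash
mkdir -p pics; python3 - <<'E'
from plant import *
import cv2,numpy as np
from plant import readout, read_camera, get_calibration
s=readout.read_state();print(s['t'],s['tool_pos'],s['orientation'],s['opening'])
for n in("scene","side","wrist"):
    c=get_calibration(n);print(n,c['fovy'],c['cx'],c['cy'],np.round(c['pose'],3).tolist(),{k:v for k,v in c.items() if k not in('fovy','cx','cy','pose')})
    cv2.imwrite(f'pics/{n}0.png',read_camera(n)[...,::-1])
E
```

```text
0.0 [ 0.1541032  -0.57963883  0.40372881] [-3.11336332e+00 -4.06673419e-01  1.23889414e-04] 0.09299573317049836
scene 53.11347792934418 282.73667036411473 213.71000015362932 [[0.545, 0.654, -0.525, 1.098], [0.839, -0.436, 0.327, -0.338], [-0.015, -0.618, -0.786, 0.871], [0.0, 0.0, 0.0, 1.0]] {}
side 42.082067212551706 283.0685607766331 222.21542666941215 [[-0.971, -0.136, 0.197, 0.334], [-0.239, 0.496, -0.835, 0.888], [0.016, -0.858, -0.514, 0.608], [0.0, 0.0, 0.0, 1.0]] {}
wrist 69.60705175943443 280.5667728343668 204.81782371459204 [[0.258, -0.93, -0.263, 0.227], [-0.966, -0.249, -0.068, -0.56], [-0.002, 0.272, -0.962, 0.383], [0.0, 0.0, 0.0, 1.0]] {}
```

View pics/scene0.png

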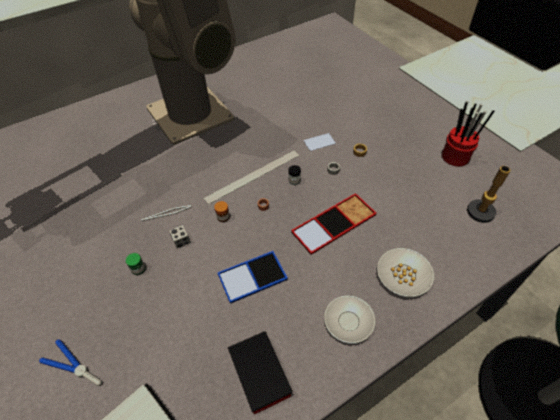

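View pics/side0.png

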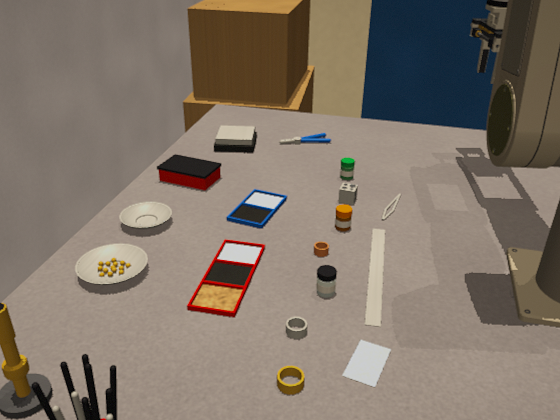

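Scene view: orange cap (221,207), green cap (134,260), block (180,235), copper ring (263,204), black jar (294,172), steel ring (334,167), brass ring (360,149), red tray about (334,223), blue tray about (252,276). The side view shows the same things. I'll cast rays from rough picks in both views.

```bash
cat > h.py <<'E'
import cv2,numpy as np
from plant import readout, read_camera, get_calibration
def ray(c,uv):
    f=210/np.tan(np.radians(c['fovy'])/2)
    P=np.array(c['pose']); d=P[:3,:3]@np.array([(uv[0]-c['cx'])/f,(uv[1]-c['cy'])/f,1.])
    return P[:3,3],d
def onz(c,uv,z):
    o,d=ray(c,uv); return (o+d*(z-o[2])/d[2])[:2]
def snap(n,name=None):
    c=get_calibration(n); im=read_camera(n)[...,::-1].copy()
    if name: cv2.imwrite(f'pics/{name}.png',im)
    return c,im
E
python3 - <<'E'
from h import *
S=get_calibration('scene');D=get_calibration('side')
for n,a,b,z in[('orange',(221,207),(344,211),.048),('green',(134,259),(348,162),.048),('black',(294,171),(327,272),.048),('brass',(360,149),(291,378),.009),('copper',(263,204),(321,249),.009),('steel',(334,167),(297,327),.009),('block',(180,232),(349,186),.036),('redC',(334,223),(230,275),.004),('blueC',(252,276),(258,208),.004)]:
    print(n,onz(S,a,z).round(3),onz(D,b,z).round(3))
E
```

```text
orange [ 0.444 -0.114] [ 0.437 -0.097]
green [ 0.47  -0.354] [ 0.463 -0.341]
black [0.442 0.11 ] [0.434 0.123]
brass [0.445 0.344] [0.447 0.339]
copper [ 0.466 -0.005] [ 0.466 -0.003]
steel [0.461 0.235] [0.463 0.23 ]
block [ 0.448 -0.232] [ 0.445 -0.237]
redC [0.618 0.116] [0.614 0.118]
blueC [ 0.635 -0.139] [ 0.634 -0.137]
```

```bash
python3 -m handwheel '[[3.7,4,0,0.164,0],[3.7,4,0,0.164,0],[3.7,4,0,0.164,0],[3.7,4,0,0.164,0],[3.7,4,0,0.164,0],[3.7,4,0,0.164,0],[3.7,4,0,0.164,0],[3.7,4,0,0.164,0],[0,0,0,0,0],[0,0,0,0,0]]'
python3 - <<'E'
from h import *
print(get_calibration('wrist')['pose'].__repr__())
snap('wrist','w1')
E
```

```text
t: 1.4
tool_pos: [0.45, -0.2599, 0.4044]
orientation: [-2.22, -2.222, 0.001]
force: [0.2, 0.1, -0.2]
opening: 0.0932
gripper_force: 0.0
array([[ 9.99998539e-01,  1.64246902e-03, -4.73582801e-04,
         4.49839906e-01],
       [ 1.45179622e-03, -9.62316346e-01, -2.71928560e-01,
        -1.84560679e-01],
       [-9.02370707e-04,  2.71927475e-01, -9.62317325e-01,
         3.83979957e-01],
       [ 0.00000000e+00,  0.00000000e+00,  0.00000000e+00,
         1.00000000e+00]])
```

View pics/w1.png

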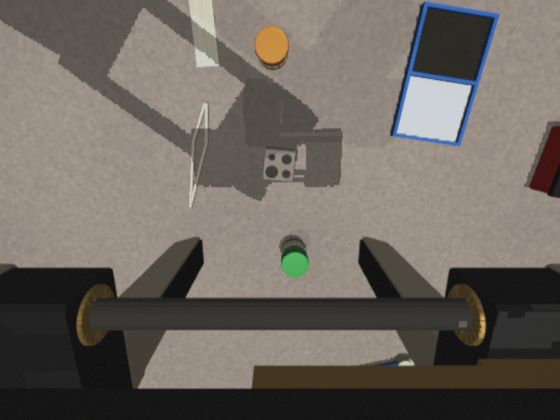

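Wrist view: orange cap (272,44), block top (280,166) nearly square to the picture, green cap (295,264), blue tray corners (428,4), (497,15), (459,145), (393,136). Now for the other half.

```bash
python3 -m handwheel '[[0,5,0,0,0],[0,5,0,0,0],[0,5,0,0,0],[0,5,0,0,0],[0,5,0,0,0],[0,5,0,0,0],[0,5,0,0,0],[0,5,0,0,0],[0,0,0,0,0],[0,0,0,0,0]]'
python3 - <<'E'
from h import *
c,im=snap('wrist','w2')
np.save('c2.npy',c['pose'])
E
```

```text
t: 2.7
tool_pos: [0.4503, 0.1389, 0.4046]
orientation: [2.222, 2.221, -0.001]
force: [-0.6, -1.3, 0.4]
opening: 0.0932
gripper_force: 0.0
```

View pics/w2.png

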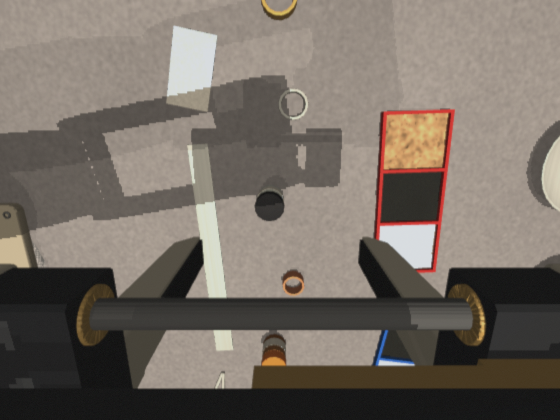

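Second wrist view: copper ring (293,284), steel ring (293,104), black jar (269,206), red tray corners near (384,111), (453,109), (436,271), and the brass ring cut off at the top (279,0).

```bash
cat > meas.py <<'E'
from h import *
c=get_calibration('wrist')
w1=cv2.imread('pics/w1.png');w2=cv2.imread('pics/w2.png')
c2=dict(c,pose=np.load('c2.npy'));P=c2['pose'].copy()
c1=dict(c,pose=np.array([[9.99998539e-01,1.64246902e-03,-4.73582801e-04,.449839906],[1.45179622e-03,-9.62316346e-01,-2.71928560e-01,-.184560679],[-9.02370707e-04,2.71927475e-01,-9.62317325e-01,.383979957],[0,0,0,1]]))
def blob(im,lo,hi,roi=None):
    m=cv2.inRange(cv2.cvtColor(im,cv2.COLOR_BGR2HSV),lo,hi)
    if roi: 
        k=np.zeros_like(m);x0,y0,x1,y1=roi;k[y0:y1,x0:x1]=255;m&=k
    cs,_=cv2.findContours(m,cv2.RETR_EXTERNAL,cv2.CHAIN_APPROX_NONE)
    return max(cs,key=cv2.contourArea)[:,0,:].astype(float)
def ctr(c,im,lo,hi,z,roi=None):
    b=blob(im,lo,hi,roi); w=np.array([onz(c,p,z) for p in b],np.float32)
    return cv2.minEnclosingCircle(w)
def rect(c,im,lo,hi,z,roi=None):
    b=blob(im,lo,hi,roi); w=np.array([onz(c,p,z) for p in b],np.float32)
    return cv2.minAreaRect(w*1000)
if __name__=='__main__':
    print('orange',ctr(c1,w1,(8,150,120),(20,255,255),.048,(240,0,300,66)))
    print('green',ctr(c1,w1,(55,150,100),(75,255,255),.048,(270,235,320,290)))
    print('copper',ctr(c2,w2,(4,110,50),(20,255,255),.018,(270,260,320,297)))
    print('block', [onz(c1,p,.036).round(4) for p in((265,150),(297,150),(295,182),(264,180))])
    print('blue',rect(c1,w1,(105,150,80),(125,255,255),.010,(370,0,510,160)))
    print('red',rect(c2,w2,(0,190,100),(4,255,255),.010,(360,90,470,280)))
    print('red corners',[onz(c2,p,.010).round(4) for p in((384,111),(453,109),(436,271))])
    print('steel',onz(c2,(293,104),.018),'black',onz(c2,(269,206),.048))
    S=get_calibration('scene');im=snap('scene')[1];np.save('s0.npy',im)
    print('brass',ctr(S,im,(15,120,60),(32,255,255),.018,(345,135,375,160)))
    up=cv2.resize(im[130:220,250:390],None,fx=4,fy=4,interpolation=cv2.INTER_CUBIC)
    b=cv2.resize(w1[140:195,250:310],None,fx=6,fy=6,interpolation=cv2.INTER_CUBIC)
    cv2.imwrite('pics/block.png',b)
E
python3 meas.py
```

```text
orange ((0.44004175066947937, -0.11257621645927429), 0.017025412991642952)Traceback (most recent call last):
  File "meas.py", line 20, in <module>
    print('green',ctr(c1,w1,(55,150,100),(75,255,255),.048,(270,235,320,290)))
                  ~~~^^^^^^^^^^^^^^^^^^^^^^^^^^^^^^^^^^^^^^^^^^^^^^^^^^^^^^^^
  File "meas.py", line 13, in ctr
    b=blob(im,lo,hi,roi); w=np.array([onz(c,p,z) for p in b],np.float32)
  File "meas.py", line 11, in blob
    return max(cs,key=cv2.contourArea)[:,0,:].astype(float)
           ~~~^^^^^^^^^^^^^^^^^^^^^^^^
ValueError: max() iterable argument is empty
```

```bash
python3 -c "
import cv2;i=cv2.cvtColor(cv2.imread('pics/w1.png'),40);print(i[264,295],i[80,405]);j=cv2.cvtColor(cv2.imread('pics/w2.png'),40);print(j[285,283],j[140,382])"
sed -i 's/(55,150,100),(75,255,255)/(45,80,50),(90,255,255)/; s/(0,190,100),(4/(0,150,70),(6/' meas.py; python3 meas.py
```

```text
[ 65 139 174] [109 163  83]
[ 13 127 207] [  1 189 197]
orange ((0.44004175066947937, -0.11257621645927429), 0.017025412991642952)
green ((0.4674656093120575, -0.35162612795829773), 0.02018558606505394)
copper ((0.46682602167129517, 0.0003658566274680197), 0.01807873509824276)
block [array([ 0.4319, -0.2181]), array([ 0.4683, -0.218 ]), array([ 0.4665, -0.2551]), array([ 0.4302, -0.2528])]
blue ((635.46240234375, -138.03102111816406), (142.35427856445312, 84.04808044433594), 81.75067901611328)
red ((615.8193969726562, 118.72725677490234), (85.6949234008789, 212.258056640625), 1.8180246353149414)
red corners [array([0.5725, 0.2236]), array([0.6537, 0.2259]), array([0.6635, 0.014 ])]
steel [0.46444047 0.23107231] black [0.43681101 0.11755362]
brass ((0.453888863325119, 0.3340608775615692), 0.026427755132317543)
```

View pics/block.png

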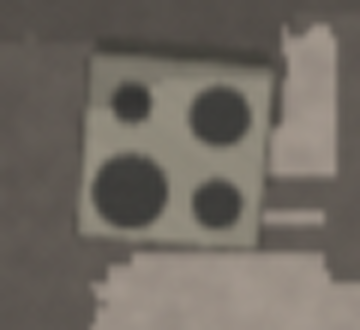

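The crop shows the block's top turned about -0.08 rad, with its centre at wrist pixel (279.3,165.1). Now I'll see the brass ring properly.

```bash
python3 -m handwheel '[[0,5,0,0,0],[0,5,-2,0,0],[0,5,-2,0,0],[0,0,0,0,0],[0,0,0,0,0]]'
python3 - <<'E'
from h import *
from meas import ctr,c1,c2
print(onz(c1,(279.3,165.1),.036),onz(c2,(293,284),.018))
c,im=snap('wrist','w3')
b=cv2.inRange(cv2.cvtColor(im,40),(15,120,80),(35,255,255));n,l,s,ct=cv2.connectedComponentsWithStats(b)
for i in range(1,n):
    if s[i,4]>80: print(s[i],ct[i].round(1),onz(c,ct[i],.012).round(4), onz(c,s[i,:2]+s[i,2:4]/2,.012).round(4))
E
```

```text
t: 3.42
tool_pos: [0.4507, 0.2889, 0.3648]
orientation: [2.221, 2.221, -0.001]
force: [-0.2, -0.0, -1.2]
opening: 0.0932
gripper_force: 0.0
[ 0.44813757 -0.23526249] [ 0.46716812 -0.00147569]
[261 123  36  37 377] [278.3 141.8] [0.4481 0.3407] [0.4489 0.3411]
[397 245  30  18 246] [411.4 251.4] [0.607  0.2124] [0.6082 0.209 ]
[410 244  36  45 618] [433.2 264.5] [0.6355 0.1951] [0.6296 0.1924]
[ 77 293  15  52 276] [ 81.6 320.4] [0.1956 0.1158] [0.1997 0.1179]
[467 292  19  53 365] [478.6 317.5] [0.7039 0.1207] [0.7014 0.1191]
```

View pics/w3.png

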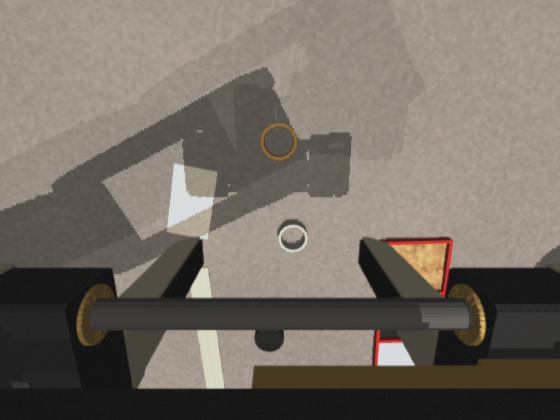

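```bash
python3 -m handwheel '[[-0.1,2.6,0,0,0],[-0.1,2.6,0,0,0],[0,0,-5,0,0],[0,0,-5,0,0],[0,0,-4,0,0],[0,0,-2,0,0],[0,0,-1.1,0,0],[0,0,0,0,0],[0,0,0,0,1],[0,0,0,0,1]]' 15; python3 -m handwheel '[[0,0,0,0,1],[0,0,0,0,1],[0,0,0,0,1],[0,0,0,0,1]]'
```

```text
t: 4.72
tool_pos: [0.4488, 0.3426, 0.1952]
orientation: [2.22, 2.222, 0.004]
force: [-0.1, 0.1, -0.2]
opening: 0.0775
gripper_force: 0.0
t: 5.22
tool_pos: [0.4481, 0.3421, 0.1937]
orientation: [2.22, 2.223, -0.0]
force: [0.3, 0.7, -0.3]
opening: 0.04
gripper_force: 15.0
```

```bash
python3 -m handwheel '[[0,0,3,0,1],[0,0,3,0,1],[2.8,-3.7,0,0,1],[2.8,-3.7,0,0,1],[2.8,-3.7,0,0,1],[2.8,-3.7,0,0,1],[2.8,-3.7,0,0,1],[2.8,-3.8,0,0,1],[0,0,0,0,1],[0,0,0,0,1]]'; python3 -m handwheel '[[0,0,-3,0,1],[0,0,-1.5,0,1],[0,0,-1,0,1],[0,0,0,0,1]]'
```

```text
t: 6.48
tool_pos: [0.6158, 0.1192, 0.2533]
orientation: [-2.22, -2.221, 0.001]
force: [-1.0, 0.1, -0.6]
opening: 0.0398
gripper_force: 15.0
t: 6.98
tool_pos: [0.6158, 0.1196, 0.1983]
orientation: [-2.219, -2.223, 0.001]
force: [-0.1, 0.9, -0.3]
opening: 0.0401
gripper_force: 15.0
```

```bash
python3 -m handwheel '[[0,0,0,0,0.3],[0,0,0,0,0],[0,0,0,0,0],[0,0,3,0,0],[0,0,5,0,0],[0,0,4,0,0],[-3.7,-3,0,0,0],[-3.7,-3,0,0,0],[-3.7,-3,0,0,0],[-3.8,-3.1,0,0,0]]'; python3 -m handwheel '[[0,0,0,0,0],[0,0,0,0,0]]'
python3 - <<'E'
from h import *
c,im=snap('wrist','w4'); print(np.round(c['pose'],4)[:3,3])
E
```

```text
t: 8.22
tool_pos: [0.466, -0.0027, 0.319]
orientation: [2.22, 2.222, 0.001]
force: [-0.6, -0.3, -0.0]
opening: 0.0929
gripper_force: 0.0
t: 8.48
tool_pos: [0.4676, -0.0019, 0.3195]
orientation: [2.22, 2.221, 0.002]
force: [0.2, -0.1, 0.8]
opening: 0.093
gripper_force: 0.0
[0.4675 0.0734 0.299 ]
```

View pics/w4.png

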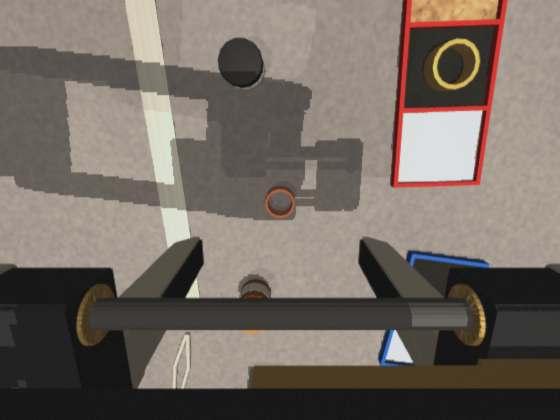

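The brass ring lies flat in the black compartment of the red tray, near (455,65). The copper ring is at (280,202), and the red tray's white compartment is centred near (441,147).

```bash
python3 - <<'E'
from h import *
c=get_calibration('wrist');print(onz(c,(280,202),.018),onz(c,(441.5,147),.004),[onz(c,p,.01).round(4) for p in((401,110),(491,108),(481,185),(394,186))])
E
python3 -m handwheel '[[0,0,-5,0,0],[0,0,-4,0,0],[0,0,-2.3,0,0],[0,0,-1.2,0,0],[0,0,0,0,0],[0,0,0,0,1],[0,0,0,0,1],[0,0,0,0,1],[0,0,0,0,1],[0,0,0,0,1]]' 15; python3 -m handwheel '[[0,0,0,0,1],[0,0,0,0,1],[0,0,0,0,1]]'
```

```text
[ 0.46776277 -0.00280759] [0.62326472 0.04852778] [array([0.5782, 0.0823]), array([0.6602, 0.0842]), array([0.6641, 0.0125]), array([0.5792, 0.0114])]
t: 9.78
tool_pos: [0.4671, -0.0019, 0.1938]
orientation: [2.22, 2.222, 0.0]
force: [0.4, 0.2, -0.6]
opening: 0.0478
gripper_force: 0.0
t: 10.15
tool_pos: [0.4671, -0.0019, 0.1937]
orientation: [-2.22, -2.223, 0.0]
force: [0.8, -0.0, 0.6]
opening: 0.0293
gripper_force: 15.0
```

```bash
python3 -m handwheel '[[0,0,3,0,1],[0,0,3,0,1],[3.4,-2,0,0,1],[3.4,-2,0,0,1],[3.5,-2,0,0,1],[3.5,-2.1,0,0,1],[3.5,-2.1,0,0,1],[0,0,0,0,1],[0,0,0,0,1]]'; python3 -m handwheel '[[0,0,-3,0,1],[0,0,-1.5,0,1],[0,0,-1,0,1],[0,0,0,0,1],[0,0,0,0,0.3],[0,0,0,0,0],[0,0,0,0,0]]'; python3 -m handwheel '[[0,0,3,0,0],[0,0,5,0,0],[0,0,4,0,0],[-5,-0.2,0,0,0],[-5,-0.2,0,0,0],[-5,-0.2,0,0,0],[-5,-0.3,0,0,0],[0,0,0,0,0],[0,0,0,0,0]]'
```

```text
t: 11.28
tool_pos: [0.6397, -0.1037, 0.253]
orientation: [-2.219, -2.221, 0.001]
force: [0.0, 0.3, -0.6]
opening: 0.0289
gripper_force: 15.0
t: 12.15
tool_pos: [0.6404, -0.1039, 0.1993]
orientation: [2.22, 2.222, 0.001]
force: [-0.9, -0.3, 0.3]
opening: 0.0548
gripper_force: 0.0
t: 13.28
tool_pos: [0.4406, -0.113, 0.3196]
orientation: [2.219, 2.221, 0.002]
force: [-1.0, 0.8, 1.4]
opening: 0.0932
gripper_force: 0.0
```

```bash
python3 - <<'E'
from h import *
from meas import ctr
c,im=snap('wrist','w5')
print('orange',ctr(c,im,(8,150,100),(20,255,255),.048,(230,150,330,300)))
E
```

```text
orange ((0.43991944193840027, -0.11092104017734528), 0.017117226496338844)
```

View pics/w5.png

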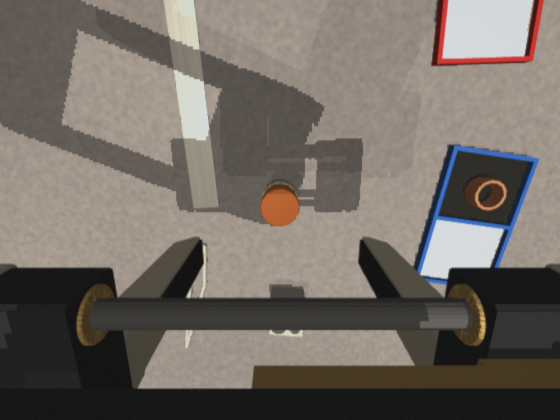

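The copper ring lies flat in the blue tray's black compartment (487,194). The orange cap is at (280,206), centred under the gripper.

```bash
python3 -m handwheel '[[0,0.1,-5,0,0],[0,0,-4,0,0],[0,0,-2.2,0,0],[0,0,-1,0,0],[0,0,0,0,0],[0,0,0,0,1],[0,0,0,0,1],[0,0,0,0,1],[0,0,0,0,1],[0,0,0,0,1]]' 15; python3 -m handwheel '[[0,0,0,0,1],[0,0,0,0,1],[0,0,2,0,1],[0,0,3,0,1],[0,0,2,0,1],[0,0,0,0,1]]'
```

```text
t: 14.58
tool_pos: [0.4402, -0.1119, 0.1969]
orientation: [2.22, 2.222, 0.0]
force: [0.4, 0.3, -0.0]
opening: 0.0477
gripper_force: 0.0
t: 15.32
tool_pos: [0.4409, -0.1121, 0.2683]
orientation: [2.218, 2.22, 0.002]
force: [0.4, -0.6, -0.4]
opening: 0.0347
gripper_force: 15.0
```

```bash
python3 -m handwheel '[[2,1.6,0,0,1],[3,2.6,0,0,1],[3,2.8,0,0,1],[3,2.8,0,0,1],[3,2.7,0,0,1],[2.6,2.3,0,0,1],[1.5,1.2,0,0,1],[0,0,0,0,1],[0,0,-2,0,1],[0,0,-2,0,1]]'; python3 -m handwheel '[[0,0,-1.5,0,1],[0,0,-0.6,0,1],[0,0,-0.4,0,1],[0,0,0,0,1],[0,0,0,0,1]]'
```

```text
t: 16.58
tool_pos: [0.6202, 0.0475, 0.2245]
orientation: [-2.22, -2.221, 0.002]
force: [-0.5, 0.2, -0.3]
opening: 0.0344
gripper_force: 15.0
t: 17.2
tool_pos: [0.6216, 0.0482, 0.2026]
orientation: [2.22, 2.222, 0.001]
force: [0.4, -0.1, -0.6]
opening: 0.0347
gripper_force: 15.0
```

```bash
python3 -m handwheel '[[0,0,-0.1,0,1],[0,0,0,0,1],[0,0,0,0,0.5],[0,0,0,0,0.3],[0,0,0,0,0],[0,0,0,0,0],[0,0,2,0,0],[0,0,5,0,0],[0,0,5,0,0],[0,0,0,0,0]]'; python3 -m handwheel '[[-1.5,-3,0,0,0],[-2,-5,0,0,0],[-2,-5,0,0,0],[-2,-5,0,0,0],[-2,-5,0,0,0],[-2,-5,0,0,0],[-2,-5,0,0,0],[-1.9,-5,0,0,0],[0,-2,0,0,0],[0,0,0,0,0]]'
python3 - <<'E'
from h import *
from meas import ctr
c,im=snap('wrist','w6')
print('green',ctr(c,im,(45,80,50),(90,255,255),.048,(230,150,330,300)))
E
```

```text
t: 18.45
tool_pos: [0.6232, 0.0482, 0.3287]
orientation: [2.214, 2.217, 0.013]
force: [-0.2, -0.6, -1.0]
opening: 0.0932
gripper_force: 0.0
t: 19.7
tool_pos: [0.467, -0.3527, 0.3207]
orientation: [-2.222, -2.22, -0.0]
force: [-0.0, 0.5, 0.0]
opening: 0.093
gripper_force: 0.0
green ((0.4675619602203369, -0.3537261486053467), 0.018607769161462784)
```

View pics/w6.png

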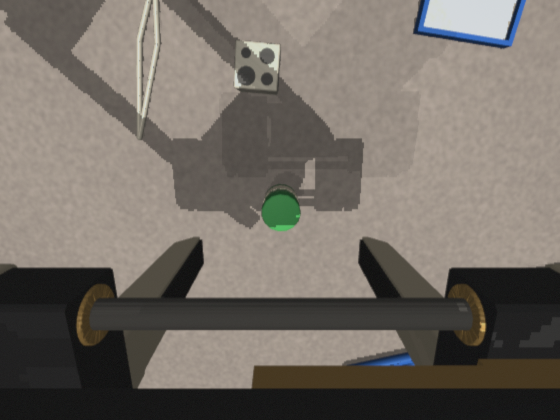

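The green cap is at (281,211), under the gripper. The block is at (257,66), still turned about -0.07 rad.

```bash
python3 -m handwheel '[[0,-0.1,-5,0,0],[0,0,-4,0,0],[0,0,-2.3,0,0],[0,0,-1.1,0,0],[0,0,0,0,0],[0,0,0,0,1],[0,0,0,0,1],[0,0,0,0,1],[0,0,0,0,1],[0,0,0,0,1]]' 15; python3 -m handwheel '[[0,0,0,0,1],[0,0,0,0,1]]'; python3 -m handwheel '[[0,0,2,0,1],[0,0,3,0,1],[0,0,2,0,1],[1.8,2,0,0,1],[3,3.5,0,0,1],[3.5,3.7,0,0,1],[3.5,3.7,0,0,1],[3,3.4,0,0,1],[1.5,1.8,0,0,1],[0,0,0,0,1]]'; python3 -m handwheel '[[0,0,-2,0,1],[0,0,-2,0,1],[0,0,-1.5,0,1],[0,0,-0.6,0,1],[0,0,-0.3,0,1],[0,0,0,0,1],[0,0,0,0,1]]'
```

```text
t: 21.0
tool_pos: [0.4671, -0.3529, 0.1968]
orientation: [2.22, 2.222, -0.0]
force: [-0.4, 0.4, -0.8]
opening: 0.0477
gripper_force: 0.0
t: 21.25
tool_pos: [0.4671, -0.3529, 0.1967]
orientation: [-2.22, -2.222, -0.0]
force: [-0.2, 0.9, -0.2]
opening: 0.0347
gripper_force: 15.0
t: 22.5
tool_pos: [0.6308, -0.1707, 0.2671]
orientation: [2.218, 2.225, 0.0]
force: [-0.3, -0.8, -0.7]
opening: 0.0346
gripper_force: 15.0
t: 23.38
tool_pos: [0.6306, -0.1719, 0.2036]
orientation: [2.219, 2.222, 0.001]
force: [0.8, -0.3, -0.4]
opening: 0.0345
gripper_force: 15.0
```

```bash
python3 -m handwheel '[[0,0,-0.2,0,1],[0,0,0,0,1],[0,0,0,0,0.5],[0,0,0,0,0.3],[0,0,0,0,0],[0,0,0,0,0],[0,0,2,0,0],[0,0,5,0,0],[0,0,5,0,0],[0,0,0,0,0]]'; python3 -m handwheel '[[-2.5,-1,0,0,0],[-4,-1.4,0,0,0],[-4,-1.4,0,0,0],[-4,-1.4,0,-0.04,0],[-3.8,-1.1,0,-0.04,0],[0,0,0,0,0],[0,0,0,0,0]]'
python3 - <<'E'
from h import *
c,im=snap('wrist','w7')
b=cv2.resize(im[150:270,230:340],None,fx=5,fy=5,interpolation=cv2.INTER_CUBIC)
cv2.imwrite('pics/b7.png',b)
E
```

```text
t: 24.62
tool_pos: [0.6321, -0.1725, 0.3291]
orientation: [2.213, 2.215, 0.008]
force: [0.2, 0.5, 0.4]
opening: 0.0926
gripper_force: 0.0
t: 25.5
tool_pos: [0.4474, -0.2349, 0.3214]
orientation: [2.307, 2.131, 0.001]
force: [0.6, 0.3, -0.0]
opening: 0.0932
gripper_force: 0.0
```

View pics/w7.png

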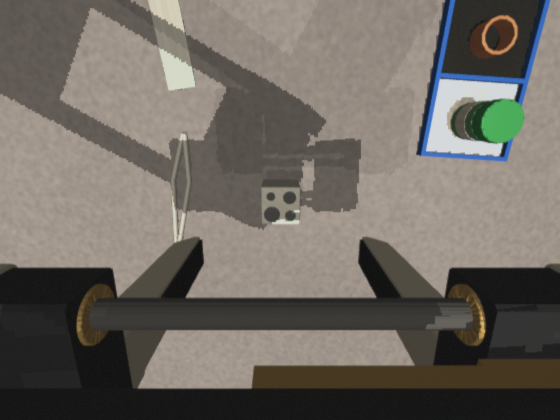

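View pics/b7.png

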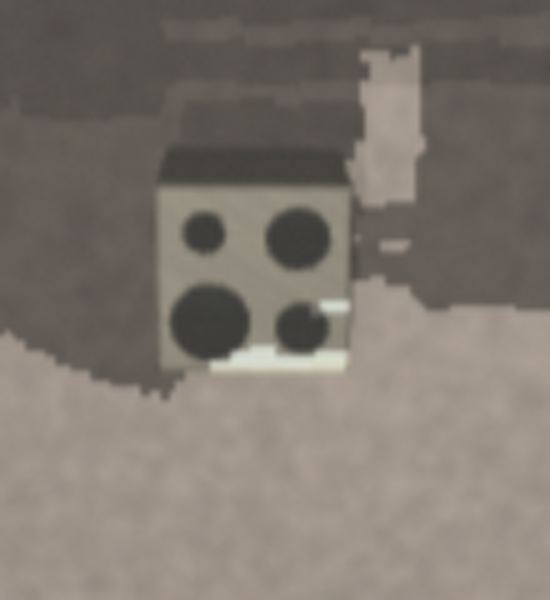

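The green jar stands in the blue tray's white compartment. The block is square to the gripper and centred at (281,206).

```bash
python3 -m handwheel '[[0,0,-5,0,0],[0,0,-4,0,0],[0,0,-2.4,0,0],[0,0,-1.1,0,0],[0,0,0,0,0],[0,0,0,0,1],[0,0,0,0,1],[0,0,0,0,1],[0,0,0,0,1],[0,0,0,0,1]]' 40; python3 -m handwheel '[[0,0,0,0,1],[0,0,0,0,1],[0,0,0,0,1]]'; python3 -m handwheel '[[0,0,2,0,1],[0,0,4,0,1],[0,0,3,0,1],[0,0,0,0,1]]'; python3 -m handwheel '[[1,2.5,0,0,1],[1.8,4.5,0,0.02,1],[1.8,4.5,0,0.02,1],[1.8,4.5,0,0.02,1],[1.8,4.5,0,0.02,1],[1.8,4.5,0,0.02,1],[1.8,4.5,0,0,1],[1.8,4.5,0,0,1],[1.8,4.5,0,0,1],[1.3,4,0,0,1]]'; python3 -m handwheel '[[0,0,0,0,1],[0,0,0,0,1]]'
```

```text
t: 26.8
tool_pos: [0.4471, -0.2349, 0.1959]
orientation: [2.307, 2.132, 0.0]
force: [0.2, -1.1, 0.0]
opening: 0.0476
gripper_force: 0.0
t: 27.18
tool_pos: [0.4472, -0.2349, 0.1957]
orientation: [2.307, 2.132, 0.0]
force: [-0.1, -0.1, 0.2]
opening: 0.0356
gripper_force: 40.0
t: 27.68
tool_pos: [0.4479, -0.2354, 0.2877]
orientation: [2.304, 2.129, 0.002]
force: [0.3, 0.1, -4.4]
opening: 0.036
gripper_force: 40.0
t: 28.92
tool_pos: [0.6137, 0.1917, 0.2823]
orientation: [-2.196, -2.244, 0.005]
force: [0.3, 0.5, -4.8]
opening: 0.0358
gripper_force: 40.0
t: 29.18
tool_pos: [0.6133, 0.1898, 0.2831]
orientation: [-2.196, -2.244, 0.006]
force: [-0.3, -0.8, -4.1]
opening: 0.0359
gripper_force: 40.0
```

```bash
python3 -m handwheel '[[0,0,-3,0,1],[0,0,-3,0,1],[0,0,-1.3,0,1],[0,0,-0.6,0,1],[0,0,-0.2,0,1],[0,0,0,0,1],[0,0,0,0,1]]'
```

```text
t: 30.05
tool_pos: [0.6146, 0.1903, 0.2058]
orientation: [2.197, 2.244, 0.002]
force: [-0.2, 0.1, -3.7]
opening: 0.0357
gripper_force: 40.0
```

```bash
python3 -m handwheel '[[0,0,-0.3,0,1],[0,0,-0.2,0,1],[0,0,0,0,1],[0,0,0,0,1]]'; python3 -m handwheel '[[0,0,0,0,0.5],[0,0,0,0,0.3],[0,0,0,0,0],[0,0,0,0,0],[0,0,2,0,0],[0,0,5,0,0],[0,0,5,0,0],[-3,-5,2,0,0],[-3,-5,2,0,0],[-3,-5,0,0,0]]';python3 -m handwheel '[[0,-5,0,0,0],[0,-5,0,0,0],[0,-5,0,0,0],[0,0,0,0,0],[0,0,0,0,0]]'
python3 - <<'E'
from h import *
c,im=snap('wrist'); a=cv2.resize(im[:300],(400,214))
s=snap('side')[1][120:400,170:410]; S=snap('scene')[1][120:310,110:390]
out=np.zeros((600,800,3),np.uint8);out[:214,:400]=a
out[:467,400:]=cv2.resize(s,(400,467));out[220:491,:400]=cv2.resize(S,(400,271))
cv2.imwrite('pics/fin.png',out)
E
```

```text
t: 30.55
tool_pos: [0.6142, 0.1902, 0.1998]
orientation: [2.198, 2.245, 0.0]
force: [-0.7, 0.2, -2.1]
opening: 0.0356
gripper_force: 40.0
t: 31.8
tool_pos: [0.5238, 0.0389, 0.3638]
orientation: [2.194, 2.242, 0.006]
force: [-0.5, -0.5, 0.4]
opening: 0.0929
gripper_force: 0.0
t: 32.42
tool_pos: [0.5242, -0.1098, 0.3608]
orientation: [2.198, 2.243, 0.001]
force: [0.2, 0.3, -0.1]
opening: 0.0929
gripper_force: 0.0
```

View pics/fin.png

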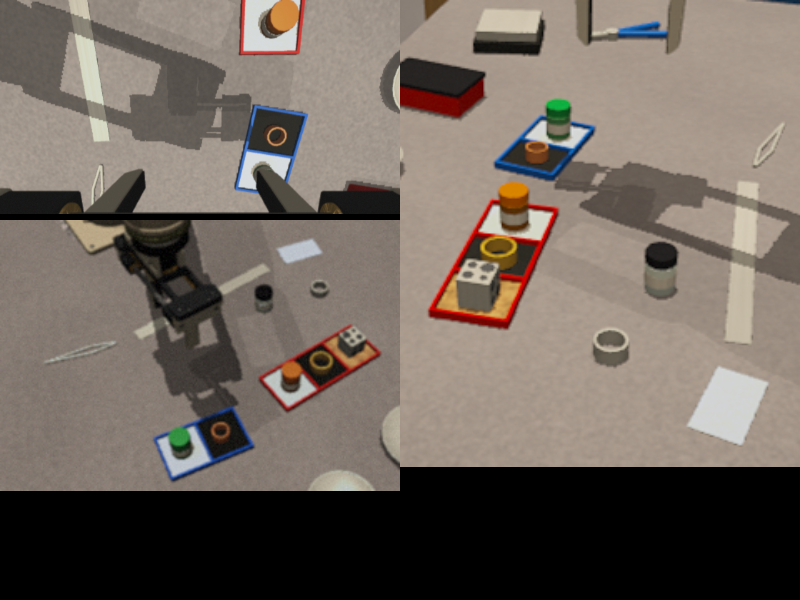

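All five parts stand centred in their compartments, and the block's dimpled face is up. The black-capped jar and the steel ring haven't moved, and the arm is clear.

```bash
python3 -c "
from plant import job
print(job.close_job())"
```

```text
the job is handed in; nothing more can be done
None
```

I made up both kits and handed the job in at about 33 s of robot time: the last pictures show all five parts centred in the right compartments, with the black-capped jar and the steel ring where they started, but no verdict came back.

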